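# Swing the bench magnifier over the amber circuit board

### The arm

A 6-joint arm with a two-finger parallel gripper is mounted at the origin on the work surface. World frame = base frame: x ahead of the robot, y to its left, z up, the work surface at z = 0. Lengths are in m, angles in rad, forces in N, time in s.
With the tool pointing down it reaches from about 0.275 to 0.875 m from the base axis. Payload 12.5 kg.
Tool frame: the origin (TCP) lies at the very end of the fingers, on their centre line; the grasp point (between the pads) lies 19 mm behind it; z points along the fingers, y is the line along which they close (so a half turn about z gives the same grasp; the last joint's range is limited). The gripper opens to 85 mm and grips with 20 to 120 N. Pads are 22 mm wide; open, the fingers measure 114 mm over their backs; the gripper's body (76 mm by 85 mm) begins 54 mm behind the grasp point. The pads swing forward as they close: fully open they stand 13 mm farther back than shut.
Start: joints at [1.088, 0.351, 1.652, -0, 1.139, -0.085], TCP at [0.213, 0.507, 0.208] pointing down, gripper open.
Joint ranges: [-2.75, 2.75], [-0.79, 2.1], [0.01, 2.65], [-1.57, 4.71], [0.07, 3.14], [-2.87, 2.87]. Speed limits (rad/s): [2.22, 2.22, 2.79, 3.14, 3.14, 3.14].

### API

Orientations are given as a 3x3 rotation matrix whose columns are the frame's x, y, z axes.
In Python, from bench import manip gives the robot as it stands. Calls block until the motion is done:
- manip.move_ptp(position, orientation): joint-space move of the TCP to a pose.
- manip.move_l(position, attitude=None, max_speed=0.15): straight line of the TCP; attitude=None keeps the orientation; max_speed is the mean speed in m/s.
- manip.move_j(angles): joint-space move.
- manip.set_gripper(opening, effort=None): opening from 0.0 (shut) to 1.0 (fully open); effort is the grip in N (None keeps the last); returns when the fingers have stopped.
- manip.dwell(seconds).
- manip.inverse_kinematics(position, orientation): joint angles nearest the present ones, or None.
- manip.grab_frame(name): name is "side" or "top" or "wrist"; returns (picture, depth): 384x512x3 uint8, red, green, blue; 384x512 float32, m along the optical axis (not along the pixel's ray), 0 where there is no reading.
- manip.get_calibration(name): a dict with "camera_matrix" (3x3 intrinsics, pixels), "k1" (the pictures are not rectified: a ray, as slopes to the right and down, at radius r is drawn at 1 + k1 r^2 times it, then the intrinsics apply), "R" (3x3) and "t" (3): a world point X has camera coordinates R X + t. Camera axes: x right, y down, z forward; pixel columns grow to the right and rows downward; lengths in m; the calibration is good to about 2 mm. A picture is of the moment at which its call begins: read the wrist's pose just before it. get_calibration takes no time and is no camera call; for the wrist camera it gives the pose at the moment of the call.
A pose or a line that the arm cannot do raises manip.Unreachable and nothing moves.
- manip.sign_off(): hands the job in; it is judged then, once.
Trained networks look in the newest picture that a camera, given by its name, has taken for a name from the list of things; names that differ only in an ending like _2 or _b are one class to them, and where a whole thing is asked for, a point or a joint stands for the part that bears it (a point fixed in the world has none). Each returns a list of dicts, best first, with "confidence" (0 to 1); they miss things now and then, are a little off and sometimes report something else, mostly with a low value. They report only what shows in the picture. A call takes as long as a camera call. They do not tell look-alikes from the thing itself.
- manip.look_for(camera, name): "at" ([x, y, z] in m, in world coordinates, good to about 4 mm: the middle of the surface that is visible of it).
Readings, each from a call of its own:
- manip.current_time(): time.
- manip.current_qpos(): joint angles.
- manip.current_joint_vel(): joint speeds.
- manip.current_joint_torque(): joint torques, N m.
- manip.current_ee_pos(): TCP position.
- manip.current_tcp_rot(): TCP orientation.
- manip.current_force(): force on the tool from outside, world axes, zero at the start.
- manip.current_ft_torque(): the same for the moment, N m.
- manip.current_grip_width(): opening from 0.0 (shut) to 1.0 (fully open).
- manip.current_grip_force(): force on a finger pad.
Only numpy, scipy, OpenCV 4.12 (cv2) and the standard library are available. Lean on these libraries where they do the work, as an engineer would, in place of code of your own. Each camera call takes 0.05 s, during which the arm holds its last target. There are 200 camera calls.

### The job

At the repair bench, the amber circuit board is the next to be examined. Swing the bench magnifier round on its post until its round lens stands centred over the amber board, and let it stay there. Leave both boards where they are.

Things in the scene. Friction and masses are not known exactly. Their poses are not given: they have to be found in the camera images.
- magnifier: Magnifier swing arm: swings level on a grey post, over 80 deg either way; friction-held (1.5 N at knob moves it). Origin: on post axis, 150 mm up, at arm mid-height; z up; arm reaches along -x. Lens (clear, white rim, 128 mm wide, 16 thick) centred at x=-190, y=z=0 mm. Upright red knob, 18 mm dia., on rim's outer end at x=-262, y=0, from z=6 to 52: pinch from above or push. Post and hub top: z=24.
- amber_board: Amber (orange) circuit board with an arc of black keys, 84 x 56 mm, level in a low grey holder, 90 x 64 mm, loose on the bench (about 0.6 kg). Origin: middle of the holder's underside; z up, x along the long side; top of parts 48 mm above it. Its middle is 170 to 210 mm from the post axis, under the arc the lens sweeps, left or right of the lens's start.
- green_board: Green circuit board with chips in an equal holder (90 x 64 mm, 50 mm high), under the lens's arc on the other side. Origin: middle of the holder's underside; z up, x along the long side. Not wanted now: leave it where it is.
Mind the look-alikes: they are no part of the job. What is shaped like the amber_board but pink is not meant.

How it is judged:
At the end, for the whole second after the job is handed in: The lens stands over the amber board: the board's middle lies within 36 mm sideways of the arm's centre line (10 to 12 degrees of swing) and 150 to 230 mm out from the post, and the arm is at rest (under 0.05 rad/s) (y of amber_board in the frame of magnifier between -0.036 and 0.036 m and x of amber_board in the frame of magnifier between -0.23 and -0.15 m and angular speed of magnifier below 0.05 rad/s); the robot touches nothing.
It fails at once if the amber board is moved more than 20 mm (distance of amber_board from where it was at the start of the episode above 0.02 m).
It fails at once if the green board is moved more than 20 mm (distance of green_board from where it was at the start of the episode above 0.02 m).
It also fails if it takes over 32 s, if anything falls off the work surface, if the arm or the gripper's body presses on something with over 40 N, if the wrist force passes 120 N, or if a joint passes its speed limit or range.

## Working session

There is one attempt and no reset: what is moved stays moved. The work goes in short steps, each a Python script; the robot and the scene stay as the last script left them, time stands still between calls to the robot, and variables do not carry over. Pictures are saved under pics/ and viewed, at most 10 in all, crops included, and the job is handed in when it is done.

```bash
mkdir -p pics; python3 - <<'E'
from bench import manip
import cv2,numpy as np
ims=[]
for c in("top","side"):
    p,d=manip.grab_frame(c); np.save(f"pics/{c}_d.npy",d); np.save(f"pics/{c}_p.npy",p)
    cv2.imwrite(f"pics/{c}0.png",cv2.cvtColor(p,cv2.COLOR_RGB2BGR))
    for n in("magnifier","amber_board","green_board"):
        print(c,n,[(np.round(r["at"],3).tolist(),round(r["confidence"],2)) for r in manip.look_for(c,n)])
E
```

```text
top magnifier [([0.534, -0.112, 0.155], 0.64)]
top amber_board [([0.548, 0.058, 0.038], 0.82), ([0.538, 0.187, 0.037], 0.7)]
top green_board [([0.6, -0.221, 0.04], 0.68)]
side magnifier [([0.537, -0.108, 0.152], 0.81)]
side amber_board [([0.547, 0.069, 0.038], 0.85), ([0.538, 0.195, 0.038], 0.84)]
side green_board []
```

View pics/top0.png

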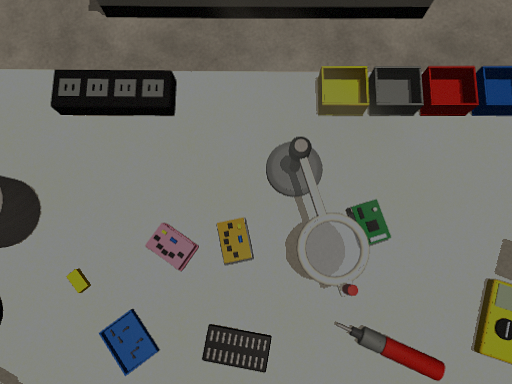

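View pics/side0.png

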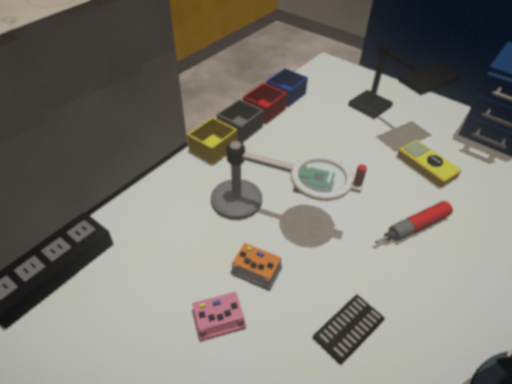

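The magnifier's lens is at top px (332,249), with its red knob at (351,290) and the post at (301,146). The amber board is at (235,241), pink look-alike at (172,246), green board at (368,222). I'll get the post and knob positions from pixels.

```bash
cat >h.py <<'E'
from bench import manip
import cv2,numpy as np
def on_plane(c,uv,z):
    k=manip.get_calibration(c); R,t=np.array(k["R"]),np.array(k["t"])
    s=cv2.undistortPoints(np.float64([[uv]]),np.array(k["camera_matrix"]),np.array([k["k1"],0,0,0]))[0,0]
    o=-R.T@t; d=R.T@np.r_[s,1]; return o+d*(z-o[2])/d[2]
def blob(p,lo,hi,box):
    m=cv2.inRange(cv2.cvtColor(p,cv2.COLOR_RGB2HSV),lo,hi); x0,y0,x1,y1=box
    k=np.zeros_like(m); k[y0:y1,x0:x1]=m[y0:y1,x0:x1]
    n,_,st,ce=cv2.connectedComponentsWithStats(k); i=1+np.argmax(st[1:,4]); return ce[i],st[i]
E
python3 - <<'E'
from h import *
p=np.load("pics/top_p.npy"); d=np.load("pics/top_d.npy")
ck,st=blob(p,(0,120,60),(8,255,255),(338,278,364,302)); print(ck,st)
for z in(.180,.19,.202): print("knob",on_plane("top",ck,z))
print("post",on_plane("top",(301,146),.174))
ca,st=blob(p,(12,120,90),(30,255,255),(205,205,262,275)); print("amber",on_plane("top",ca,.042),st)
cr=cv2.resize(p[120:310,210:400],(760,760)[::1]); cv2.imwrite("pics/crop.png",cv2.cvtColor(cv2.resize(cr,(590,590)),cv2.COLOR_RGB2BGR))
E
```

```text
[352.14583333 289.8125    ] [347 285  11  11  96]
knob [ 0.46133486 -0.15119494  0.18      ]
knob [ 0.46172818 -0.14901703  0.19      ]
knob [ 0.46220016 -0.14640354  0.202     ]
post [ 0.71029392 -0.07034284  0.174     ]
amber [0.55171748 0.05517563 0.042     ] [217 218  34  45 962]
```

View pics/crop.png

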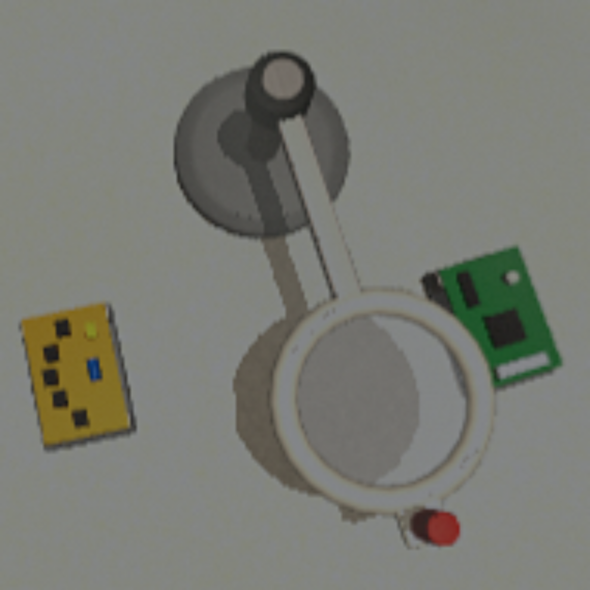

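```bash
cat >>h.py <<'E'
P=np.array([.7103,-.0703]); K=np.array([.4618,-.149]); A=np.array([.5517,.0552])
ang=lambda v:np.arctan2(-v[1],-v[0])     # arm angle: direction from post is -(cos,sin)
def pose(a,z,s,r=.262):
    u=-np.array([np.cos(a),np.sin(a),0]); y=s*np.array([-u[1],u[0],0]); zz=np.array([0,0,-1.])
    return np.r_[P+r*u[:2],z],np.c_[np.cross(y,zz),y,zz]
E
python3 - <<'E'
from h import *
a0,a1=ang(K-P),ang(A-P); print(np.degrees([a0,a1]),manip.current_time())
p0=np.array(manip.current_ee_pos())
for s in(1,-1):
    for a in(a0,(a0+a1)/2,a1): 
        q=manip.inverse_kinematics(*pose(a,.168,s)); print(s,None if q is None else np.round(q,2))
s=min((1,-1),key=lambda s:max(abs(manip.inverse_kinematics(*pose(a,.168,s))[5]) for a in(a0,a1)))
print("s",s)
manip.move_l([p0[0],p0[1],.32],max_speed=.3)
manip.move_ptp(*pose(a0,.30,s))
p,d=manip.grab_frame("wrist"); cv2.imwrite("pics/w1.png",cv2.cvtColor(p,cv2.COLOR_RGB2BGR))
try:
    ck,st=blob(p,(0,120,60),(8,255,255),(0,0,512,384)); print(ck,st,on_plane("wrist",ck,.19),on_plane("wrist",ck,.202))
except Exception as e: print(e)
print(manip.current_time(),manip.current_ee_pos())
E
```

```text
[ 17.57300504 -38.35452861] 0.4
1 [-0.41  0.28  1.86 -0.    1.    0.85]
1 [-0.15  0.23  1.93 -0.    0.98  1.6 ]
1 [ 0.09  0.33  1.79 -0.    1.02  2.33]
-1 [-0.41  0.28  1.86 -0.    1.   -2.29]
-1 [-0.15  0.23  1.93 -0.    0.98 -1.54]
-1 [ 0.09  0.33  1.79 -0.    1.02 -0.81]
s -1
[181.64203694  24.22666001] [ 136    0   83   59 2003] [ 0.35716248 -0.2403167   0.19      ] [ 0.3589138  -0.23720008  0.202     ]
3.4667 [ 0.46068182 -0.14893743  0.29997926]
```

View pics/w1.png

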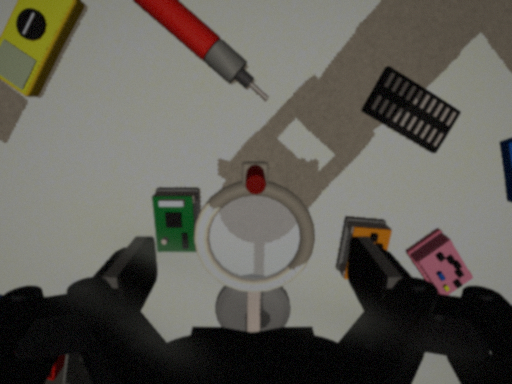

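The wrist view shows the knob at (256,180), centred between the fingers (the blob took the screwdriver instead). I'll descend, pinch and swing.

```bash
python3 - <<'E'
from h import *
a0,a1=ang(K-P),ang(A-P); s=-1
manip.move_l(pose(a0,.168,s)[0],max_speed=.12); print("F",manip.current_force())
manip.set_gripper(0.0,20); w=manip.current_grip_width()
print("width mm",w*85,manip.current_grip_force(),"F",manip.current_force(),manip.current_time())
if w*85>12:
    for a in np.linspace(a0,a1,9)[1:]:
        manip.move_l(*pose(a,.168,s),max_speed=.1)
        print(np.round(manip.current_force(),1),round(manip.current_grip_width()*85,1),round(manip.current_time(),1))
p,d=manip.grab_frame("top"); cv2.imwrite("pics/t2.png",cv2.cvtColor(p,cv2.COLOR_RGB2BGR))
E
```

```text
F [-0.21067322  1.53615096 -0.21804586]
width mm 16.75375919248636 19.842697978019714 F [-0.38964916  0.6196123   3.10716977] 5.3417
[-3.9  0.7  5.9] 16.6 5.8
[-6.3  1.2  6.7] 16.8 6.3
[-7.7  2.   9.4] 16.6 6.7
[-10.    2.6  11.7] 16.6 7.2
[-12.2   5.7  12.1] 16.2 7.7
[-9.9  6.7 10.3] 16.5 8.1
[-9.6  7.6 10.6] 16.5 8.6
[-9.6  9.4  7.9] 16.7 9.1
```

View pics/t2.png

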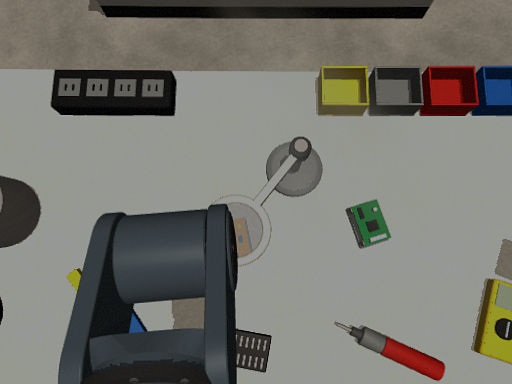

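The arm has swung with its lens at about (237,229), and the amber board shows beneath it. I'll release, retreat and check.

```bash
python3 - <<'E'
from h import *
a1=ang(A-P)
manip.set_gripper(1.0); manip.move_l(pose(a1,.33,-1)[0],max_speed=.2)
manip.move_ptp([.25,.45,.33],pose(a1,.3,-1)[1])
p,d=manip.grab_frame("top"); cv2.imwrite("pics/t3.png",cv2.cvtColor(p,cv2.COLOR_RGB2BGR))
print(manip.current_time(),manip.current_force())
try:
    ck,st=blob(p,(0,120,60),(8,255,255),(180,250,262,310)); k=on_plane("top",ck,.19); print(ck,st,k,np.degrees(ang(k[:2]-P)))
except Exception as e: print(e)
for n in("magnifier","amber_board","green_board"): print(n,[(np.round(r["at"],3).tolist(),round(r["confidence"],2)) for r in manip.look_for("top",n)])
E
```

```text
12.425 [-0.01890179  0.71819492 -0.40002695]
[205.47191011 261.30337079] [200 256  11  11  89] [0.50522125 0.09119728 0.19      ] -38.22004603904426
magnifier [([0.566, 0.038, 0.154], 0.88)]
amber_board [([0.539, 0.181, 0.039], 0.62)]
green_board [([0.593, -0.214, 0.039], 0.64)]
```

View pics/t3.png

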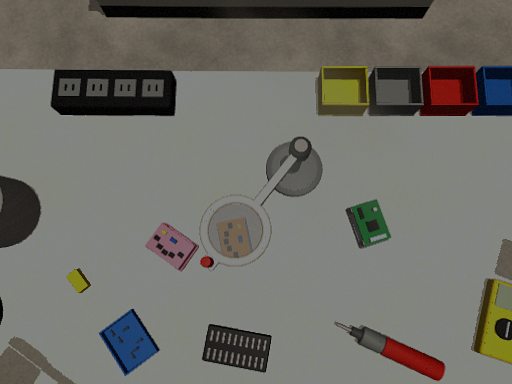

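The lens at (236,230) stands over the amber board at (235,238). The arm angle is -38.2° against the board's -38.35°, and both boards are where they were.

```bash
python3 -c "
from bench import manip
print(manip.sign_off())"
```

```text
the job is handed in; nothing more can be done
None
```

The magnifier's lens now stands over the amber board, with the arm within about 0.2° of the board's bearing. Neither board moved as far as the pictures show. I handed the job in at about 12.6 s of the 32 s allowed, but the hand-in returned no verdict.

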